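# Clamp a bisque tile in the lining jig

### The job

Swing the jig's lever all the way up to lift the presser foot off the bed, then slide the fired-clay tile lying on the jig's bed gently into the corner pocket under the raised foot until it lies flat and square, hard against both steel fences. Then swing the lever fully down again so that the foot clamps the tile, let go, and leave the jar, pots, brush and other things around the jig where they are; the tile is brittle, so never shove or squeeze it hard.

Things in the scene. Friction and masses are not known exactly. Their poses are not given: they have to be found in the camera images.
- seat (a point): Where the tile's origin is when home: on the bed's upper face, 12 mm above the table. x points to the grey head, y to the side fence, z up. The pocket is an open corner of two steel fences 18 mm thick, 22 mm tall: back fence's face at x = +55 mm (runs y -67 to +67), side fence's face at y = +47.5 mm (runs x -87 to +73). Its -x and -y sides are open.
- jig: Fixed jig; origin on the table under point seat, same axes. Aluminium bed 310 x 260 x 12 mm (x -170 to +140, y -140 to +120 mm) and a grey head behind the back fence: column x +77 to +132, y +-35 mm, top 182 mm above the table; its arm, 46 mm wide (y +-23 mm), overhangs the pocket from the column to x = +2 mm, underside 129 mm and top 184 mm above the table.
- tile: Plain unglazed terracotta-coloured fired-clay tile, 110 (x) x 95 (y) x 16 (z) mm, about 0.3 kg, loose, starting on the jig's bed in front of the foot and away from the side fence, somewhat askew. Origin at the centre of its underside. Home: its origin at point seat and its axes along the seat's.
- lever (a joint): Angle of the jig's lever (rad): 0 = fully down (end stop, pointing to seat -x, 5 degrees above level), 0.8 = fully up (end stop). A 12 mm steel rod with a black cross bar at its free end, on the +y side of the head beyond the side fence. It turns about a level axis along seat y and stays where it is left (stiff: about 5 N at the bar, 10 N as the foot is pressed on the tile).
- lever_pivot (a point): Point on the lever's turning axis, in the lever's mid-plane: in the seat's frame x +85, y +85, z +145 mm. Axes as the seat's.
- lever_bar (a point): Centre of the lever's cross bar: a black round bar 70 mm long, 16 mm thick, parallel to seat y, 120 mm from the pivot. With the lever down it is 155 mm above the bed with nothing close beneath it, so that it can be hooked from below by tilted fingers.
- foot: Sprung presser foot under the head: black rubber pad 34 (x) x 44 (y) mm, on a steel stem. Origin at the centre of the pad's underside, in the seat's frame x +22, y 0. The lever moves it 38 mm per rad: with nothing under it, it hangs 8 mm above the bed with the lever down, 38 mm with the lever up; on the tile it yields up to 8 mm against its spring (about 12 N).
- dip_pot: Small white ceramic cup, 44 mm across, 45 mm tall, standing on the bed's far corner away from the lever, beside the head. Leave alone. Origin: centre of its underside.
- liner_brush: Brush 170 mm long lying on the table beside the jig, on the lever's side. Leave alone. Origin: centre of its underside.
- wax_jar: Closed green glass jar, 80 mm across, 140 mm tall, right of the jig. Leave alone. Origin: centre of its underside.
- bowl: White bowl, 130 mm across, 60 mm tall, left of the jig. Leave alone. Origin: centre of its underside.
- mug: Grey mug, 80 mm across, 90 mm tall, left of the jig. Leave alone. Origin: centre of its underside.
- spare_tile: Another plain fired-clay tile of the same size and look as the one on the bed, but lying on the table right of the jig. Leave alone. Origin: centre of its underside.
Not all that is in view belongs to the job. What is shaped like the tile but green or yellow is not meant.

How it is judged:
By the outcome, as a careful person would: the job done as asked, in the order asked, and still so for the second after the job is handed in, with the robot touching nothing.
It also fails if it takes over 72 s, if anything falls off the work surface, if the arm or the gripper's body presses on something with over 40 N, if the wrist force passes 120 N, or if a joint passes its speed limit or range.

### The arm

A 6-joint arm with a two-finger parallel gripper is mounted at the origin on the work surface. World frame = base frame: x ahead of the robot, y to its left, z up, the work surface at z = 0. Lengths are in m, angles in rad, forces in N, time in s.
With the tool pointing down it reaches from about 0.35 to 0.775 m from the base axis. Payload 7.3 kg.
Tool frame: the origin (TCP) lies midway between the tips of the shut fingers; the grasp point (between the pads) lies 19 mm behind it (tcp_to_grasp is the distance from the TCP to the grasp point, in m); z points along the fingers, y is the line along which they close (so a half turn about z gives the same grasp; the last joint's range is limited). The gripper opens to 92 mm and grips with 3 to 60 N. Pads are 19 mm wide; open, the fingers measure 130 mm over their backs; the gripper's body (75 mm by 190 mm) begins 47 mm behind the grasp point.
Start: joints at [1.07, 0.342, 1.524, -0, 1.275, -0.146], TCP at [0.182, 0.492, 0.227] pointing down, gripper open.
Joint ranges: [-2.53, 2.53], [-0.77, 2.02], [0.04, 2.7], [-1, 4.14], [0.28, 2.66], [-3.11, 3.11]. Speed limits (rad/s): [2.57, 2.57, 3.14, 3.14, 3.14, 3.14].

### API

Orientations are given as [roll, pitch, yaw] about the fixed x, y, z axes, in that order (R = Rz(yaw) Ry(pitch) Rx(roll)).
In Python, from cell import observe, read_camera, calibration, hand_in, tcp_to_grasp gives the robot as it stands.
- The arm moves only by the tool send_rows, never from a script. Its argument "targets" is a list of rows, each a list of 5 numbers: the opening, from 0 (shut) to 1 (fully open), then the shift along the world's x, y, z in m, then the turn about the world's z in rad. A call has 1 to 5 rows; each row shifts and turns the commanded pose from where the row before left it; what a row does not reach is not made up. A row lasts 1/10 s, in which the tool goes at most 50 mm and 8.59 degrees, less where a joint would pass 70% of its speed; a pose out of reach is approached as far as the arm can. A call is refused whole if a number of a shift passes 0.05 or a number of a turn 0.15, either way. A call with a gripper value outside its range is refused whole. The fingers move at their own pace and stop on an object; "grip_force" is the grip in N (left out, the last holds). Time passes only in rows, so rows that do not move let the fingers close. It gives the time, the measured TCP pose, the force, the opening and the grip force at its end, in the units of the state.
- observe(): the state, without advancing time (a new reading comes with each control period).
- read_camera(name): name is "scene" or "top" or "wrist"; returns (picture, depth): 420x560x3 uint8, red, green, blue; 420x560 float32, m along the optical axis (not along the pixel's ray), 0 where there is no reading.
- calibration(name): a dict with "intrinsics" (3x3 intrinsics, pixels), "world_to_cam" (4x4, takes a point from world to camera coordinates); the wrist camera has in their place "hand_eye" (4x4, takes a point from camera to tool coordinates, whose origin is the TCP and whose axes are the flange's). Camera axes: x right, y up, looking along -z (the intrinsics and any distortion apply to the point x, -y, -z); pixel columns grow to the right and rows downward; lengths in m; the calibration is good to about 2 mm. The wrist camera is an equidistant fisheye: a pixel r from the principal point sees the ray r / f radians off the axis. A picture is of the moment at which its call begins: read the wrist's pose just before it. calibration takes no time and is no camera call.
- hand_in(): hands the job in; it is judged then, once.
The state is a dict: "time": time; "qpos": joint angles; "qvel": joint speeds; "joint_efforts": joint torques, N m; "tool_pos": TCP position; "tool_rot": TCP orientation; "contact_force": force on the tool from outside, world axes, zero at the start; "torque": the same for the moment, N m; "opening": finger opening in m; "grip_force": force on a finger pad.
Only numpy, scipy, OpenCV 4.12 (cv2) and the standard library are available. Lean on these libraries where they do the work, as an engineer would, in place of code of your own. Each camera call takes 0.05 s, during which the arm holds its last target. There are 200 camera calls.

## Working session

There is one attempt and no reset: what is moved stays moved. The work goes in short steps, Python scripts to look and compute and a tool call to move; the robot and the scene stay as the last step left them, time stands still between calls to the robot, and variables do not carry over. Pictures are saved under pics/ and viewed, at most 10 in all, crops included, and the job is handed in when it is done.

Besides the shell and the picture viewer there is one more tool, called after ">>>" as name(argument=value, ...) on one line, values as JSON. send_rows: Moves the arm, as the interface text tells. Its arguments: {"type":"object","properties":{"targets":{"type":"array","items":{"type":"array","items":{"type":"number"}}},"grip_force":{"type":"number"}},"required":["targets"]}

```bash
mkdir -p pics; ls; cat > h.py <<'E'
import numpy as np, cv2
from cell import observe, read_camera, calibration, hand_in, tcp_to_grasp
def cloud(name):
    im,d=read_camera(name); c=calibration(name); K=np.array(c["intrinsics"]); T=np.linalg.inv(np.array(c["world_to_cam"]))
    v,u=np.indices(d.shape); X=(u-K[0,2])/K[0,0]*d; Y=-(v-K[1,2])/K[1,1]*d
    P=np.stack([X,Y,-d,np.ones_like(d)],-1)@T.T
    return im,d,P[...,:3]
def save(n,im,s=1): cv2.imwrite(f"pics/{n}.png",cv2.resize(im[...,::-1],None,fx=s,fy=s,interpolation=cv2.INTER_CUBIC))
E
python3 - <<'E'
from h import *
s=observe(); print(s)
for n in("scene","top"):
    c=calibration(n); print({k:np.round(v,3).tolist() for k,v in c.items()} )
    im,d,P=cloud(n); save(n,im,1.0); np.savez(n,im=im,P=P,d=d)
E
```

```text
pics
{'time': 0.0, 'qpos': array([ 1.06996145e+00,  3.42740859e-01,  1.52503905e+00, -2.28803563e-05,
        1.27538943e+00, -1.45976124e-01]), 'qvel': array([ 0.00078596, -0.00033487, -0.00140864, -0.00027564,  0.0012685 ,
       -0.00057101]), 'joint_efforts': array([-1.18357897e-03, -4.31240809e+01, -2.44220656e+01,  7.13118422e-02,
        5.60176594e-02, -8.52393305e-05]), 'tool_pos': array([0.18218752, 0.49193103, 0.22602786]), 'tool_rot': array([-3.14002955e+00, -2.07696004e-04,  2.78674041e+00]), 'contact_force': array([0.17691103, 0.9779826 , 0.07726042]), 'torque': array([-0.01136187, -0.00371207, -0.01663814]), 'grip_force': 0.0, 'opening': 0.0918070512398985}
{'intrinsics': [[495.34, 0.0, 285.571], [0.0, 495.34, 208.531], [0.0, 0.0, 1.0]], 'world_to_cam': [[0.754, 0.657, 0.005, -0.42], [-0.386, 0.436, 0.813, 0.118], [0.532, -0.615, 0.583, -1.637], [0.0, 0.0, 0.0, 1.0]]}
{'intrinsics': [[407.597, 0.0, 274.007], [0.0, 407.597, 205.364], [0.0, 0.0, 1.0]], 'world_to_cam': [[0.016, -1.0, -0.01, -0.013], [0.998, 0.016, 0.059, -0.556], [-0.059, -0.011, 0.998, -1.324], [0.0, 0.0, 0.0, 1.0]]}
```

View pics/scene.png

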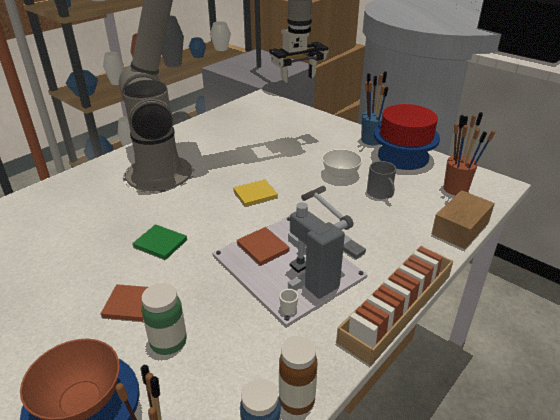

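View pics/top.png

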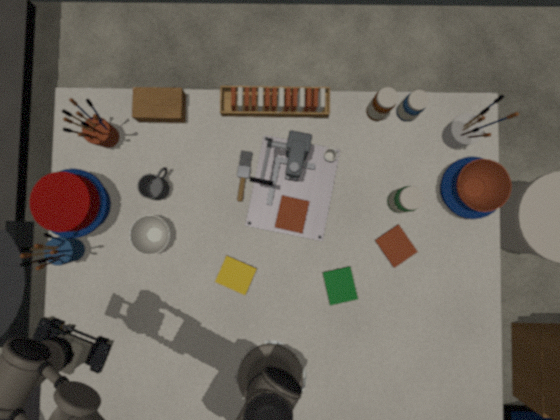

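The tile that is meant lies on the bed at scene (263,245), top (292,214). The look-alikes are the spare tile on the table at top (396,246), green (340,285) and yellow (236,275). Only the first is terracotta and on the jig's bed. Next I measure and confirm with a crop.

```bash
python3 - <<'E'
from h import *
t=np.load("top.npz"); im,P=t["im"],t["P"]
save("crop",im[120:250,225:350],4.5)
x,y,z=P[...,0],P[...,1],P[...,2]
print("z noise table", np.std(z[300:330,330:380]), np.median(z[300:330,330:380]))
hsv=cv2.cvtColor(im,cv2.COLOR_RGB2HSV)
roi=np.zeros(z.shape,bool); roi[125:250,225:350]=1
red=roi&(hsv[...,1]>120)&((hsv[...,0]<14)|(hsv[...,0]>170))&(z>.018)&(z<.04)
n,l,st,c=cv2.connectedComponentsWithStats(red.astype(np.uint8)); k=1+np.argmax(st[1:,4]); m=l==k
print("tile n",m.sum(),"z",np.median(z[m])); r=cv2.minAreaRect(np.c_[x[m],y[m]].astype(np.float32)*1000);print("tile rect mm",r)
bed=roi&(z>.006)&(z<.035)
n,l,st,c=cv2.connectedComponentsWithStats(bed.astype(np.uint8)); k=1+np.argmax(st[1:,4]); m=l==k
r=cv2.minAreaRect(np.c_[x[m],y[m]].astype(np.float32)*1000);print("bed rect",r,cv2.boxPoints(r))
h=roi&(z>.17)&(z<.2)
r=cv2.minAreaRect(np.c_[x[h],y[h]].astype(np.float32)*1000);print("head",r,h.sum())
for n in("top","scene"):
    t=np.load(n+".npz"); im,P=t["im"],t["P"]
    g=im.max(-1)<60
    q=P[g&(P[...,2]>.13)&(P[...,2]<.19)&(P[...,0]>.38)&(P[...,0]<.62)&(P[...,1]>.0)&(P[...,1]<.2)]
    print(n,len(q)); 
    if len(q): print(np.median(q,0),q.min(0),q.max(0))
E
```

```text
z noise table 0.08554375508282094 0.0002927208640470802
tile n 827 z 0.02800277973624632
tile rect mm ((528.6611328125, -62.00873565673828), (86.85975646972656, 101.94709777832031), 78.44051361083984)
bed rect ((616.8533325195312, -66.53045654296875), (261.0912170410156, 311.7690734863281), 79.02249145507812) [[ 438.9622   -165.00325 ]
 [ 745.02655  -224.37144 ]
 [ 794.7445     31.942337]
 [ 488.6801     91.31053 ]]
head ((685.0477294921875, -26.081253051757812), (134.9503936767578, 190.7467803955078), 70.8840103149414) 1031
top 71
[0.61327532 0.02422936 0.1841356 ] [0.60493768 0.00107667 0.17810973] [0.618727   0.06195682 0.18868244]
scene 7
[0.61792013 0.00376576 0.17802248] [6.07591589e-01 5.70978625e-04 1.77082408e-01] [0.61976435 0.01109801 0.18500628]
```

View pics/crop.png

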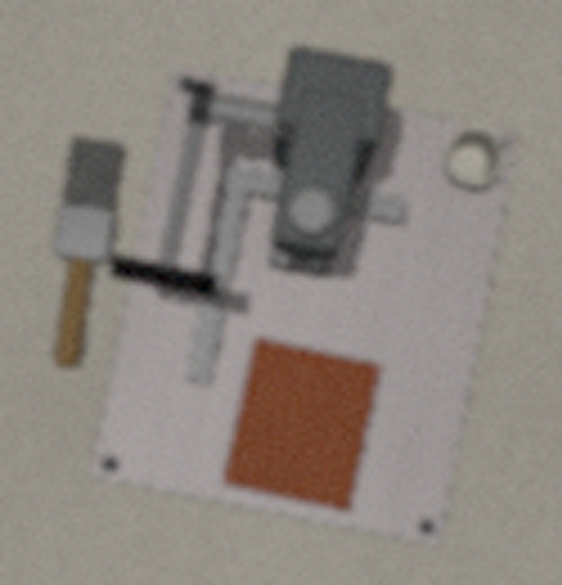

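The crop confirms the tile at crop (303,424), with the lever bar at (165,275) and the fences at about (220,260) and (390,207). The bed rectangle (261 x 312 mm) and the bar position match the description. Moving to above the bar's outer half, closing axis along seat x.

>>> send_rows(targets=[[1, 0.033, -0.034, 0.004, -0.108], [1, 0.033, -0.034, 0.004, -0.108], [1, 0.033, -0.034, 0.004, -0.108], [1, 0.033, -0.034, 0.004, -0.108], [1, 0.033, -0.034, 0.004, -0.108]], grip_force=25)

```text
time: 0.6
tool_pos: [0.3482, 0.3207, 0.2467]
tool_rot: [-3.141, -0.0, 2.243]
contact_force: [1.2, -0.2, 1.1]
opening: 0.0918
grip_force: 0.0
```

>>> send_rows(targets=[[1, 0.033, -0.034, 0.004, -0.108], [1, 0.033, -0.034, 0.004, -0.108], [1, 0.033, -0.034, 0.004, -0.108], [1, 0.033, -0.034, 0.004, -0.108], [1, 0.033, -0.034, 0.004, -0.108]])

```text
time: 1.1
tool_pos: [0.5133, 0.1506, 0.2666]
tool_rot: [-3.141, -0.0, 1.702]
contact_force: [-0.1, 1.1, -0.3]
opening: 0.092
grip_force: 0.0
```

>>> send_rows(targets=[[1, 0.035, -0.034, 0, -0.108], [1, 0.035, -0.034, 0, -0.108], [1, 0.03, -0.03, 0, -0.1], [1, 0, 0, 0, 0], [1, 0, 0, 0, 0]])

```text
time: 1.6
tool_pos: [0.6122, 0.0537, 0.2655]
tool_rot: [-3.139, 0.0, 1.39]
contact_force: [-0.5, 0.4, -0.4]
opening: 0.0916
grip_force: 0.0
```

```bash
cat >> h.py <<'E'
SEAT=np.array([.6335,-.0596]); YAW=-.1916
def R(a): return np.array([[np.cos(a),-np.sin(a)],[np.sin(a),np.cos(a)]])
def st():
    s=observe(); p=s["tool_pos"]; print("t",round(s["time"],2),"tcp",p.round(4),"close_axis",round(s["tool_rot"][2]-np.pi/2,4),"seat xy mm",(R(YAW).T@(p[:2]-SEAT)*1000).round(1),"F",s["contact_force"].round(2),"open",round(s["opening"],4),"grip",round(s["grip_force"],1))
    return s
E
python3 - <<'E'
from h import *
from scipy.spatial.transform import Rotation as Ro
s=st(); im,d=read_camera("wrist"); save("w1",im,1); c=calibration("wrist"); print({k:np.round(v,4).tolist() for k,v in c.items()})
im,d,P=cloud("top"); 
# bed points: refine with first top image, edges by colour
t=np.load("top.npz"); P=t["P"]; z=P[...,2]
for n in ("top","scene"):
    Q=np.load(n+".npz"); P=Q["P"].reshape(-1,3); p=(P[:,:2]-SEAT)@R(YAW)*1000; z=P[:,2]*1000
    m=(abs(p[:,1]-85)<50)&(z>120)&(p[:,0]<95)&(p[:,0]>-60)
    for lo in range(-50,95,15):
        k=m&(p[:,0]>=lo)&(p[:,0]<lo+15)
        if k.sum()>2: print(n,lo,k.sum(),np.percentile(p[k,1],[5,50,95]).round(),np.percentile(z[k],[10,50,90]).round())
E
```

```text
t 1.6 tcp [0.6122 0.0537 0.2655] close_axis -0.1808 seat xy mm [-42.4 107.2] F [-0.54  0.42 -0.37] open 0.0916 grip 0.0
{'intrinsics': [[325.1923, 0.0, 285.4819], [0.0, 325.1923, 207.1847], [0.0, 0.0, 1.0]], 'hand_eye': [[0.0006, 0.9648, 0.2631, 0.072], [1.0, -0.0005, -0.0004, -0.0003], [-0.0003, 0.2631, -0.9648, -0.1575], [0.0, 0.0, 0.0, 1.0]]}
top -50 64 [ 55.  87. 117.] [179. 183. 186.]
top -35 77 [ 56.  86. 116.] [180. 184. 188.]
top -20 21 [81. 87. 91.] [177. 179. 182.]
top -5 20 [81. 86. 91.] [172. 175. 178.]
top 10 21 [82. 87. 92.] [171. 173. 175.]
top 25 20 [82. 87. 92.] [167. 171. 174.]
top 40 21 [82. 87. 92.] [164. 167. 171.]
top 55 20 [82. 87. 92.] [160. 165. 167.]
top 70 95 [38. 67. 92.] [160. 166. 173.]
top 85 54 [38. 66. 92.] [163. 166. 173.]
scene -50 17 [ 53.  74. 113.] [177. 183. 185.]
scene -35 146 [ 54.  84. 117.] [176. 182. 186.]
scene -20 25 [83. 86. 90.] [173. 178. 182.]
scene -5 29 [82. 85. 91.] [171. 176. 178.]
scene 10 26 [83. 86. 91.] [170. 173. 176.]
scene 25 30 [82. 86. 92.] [165. 170. 173.]
scene 40 29 [83. 86. 92.] [163. 167. 171.]
scene 55 28 [84. 87. 92.] [160. 164. 167.]
scene 70 46 [54. 82. 96.] [164. 167. 173.]
scene 85 102 [54. 77. 95.] [155. 166. 172.]
```

>>> send_rows(targets=[[1, 0.007, -0.002, -0.03, -0.011], [1, 0, 0, -0.035, 0], [1, 0, 0, -0.025, 0], [1, 0, 0, -0.016, 0], [1, 0, 0, 0, 0]])

```text
time: 2.2
tool_pos: [0.6172, 0.0538, 0.1587]
tool_rot: [-3.137, 0.001, 1.382]
contact_force: [-1.0, -0.0, 0.3]
opening: 0.0914
grip_force: 0.0
```

>>> send_rows(targets=[[0.25, 0, 0, 0, 0], [0.25, 0, 0, 0, 0], [0.25, 0, 0, 0, 0], [0.25, 0, 0, 0, 0], [0.25, 0, 0, 0, 0]])

```text
time: 2.7
tool_pos: [0.6195, 0.0523, 0.1612]
tool_rot: [3.141, -0.0, 1.38]
contact_force: [0.1, 0.8, 0.4]
opening: 0.0569
grip_force: 0.0
```

```bash
python3 -c "
from h import *
st(); im,d=read_camera('wrist'); save('w2',im,1)"
```

```text
t 2.7 tcp [0.6195 0.0523 0.1612] close_axis -0.191 seat xy mm [-35.  107.2] F [0.14 0.76 0.4 ] open 0.0569 grip 0.0
```

View pics/w2.png

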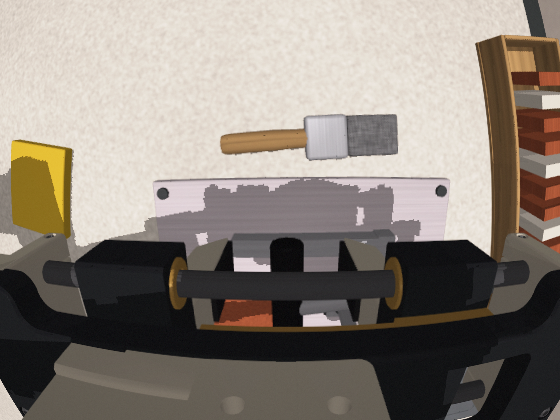

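The wrist view shows the lever bar's end (287,250) centred between the two fingers. Closing on it.

>>> send_rows(targets=[[0, 0, 0, 0, 0], [0, 0, 0, 0, 0], [0, 0, 0, 0, 0], [0, 0, 0, 0, 0], [0, 0, 0, 0, 0]], grip_force=25)

```text
time: 3.25
tool_pos: [0.6201, 0.0522, 0.1607]
tool_rot: [3.14, -0.0, 1.38]
contact_force: [3.5, -0.2, 0.2]
opening: 0.0154
grip_force: 25.0
```

>>> send_rows(targets=[[0, 0, 0, 0, 0], [0, 0, 0, 0, 0], [0, 0, 0, 0, 0]])

```text
time: 3.55
tool_pos: [0.6201, 0.0522, 0.1607]
tool_rot: [3.14, -0.0, 1.38]
contact_force: [5.0, -0.2, -3.2]
opening: 0.0153
grip_force: 25.0
```

```bash
python3 -c "
from h import *
st()
# arc: bar center at lever angle th, seat frame
for th in np.arange(.1,.85,.05):
    a=th+np.radians(5); print(round(th,2),np.round([85-120*np.cos(a),157+120*np.sin(a)],1))
"
```

```text
t 3.55 tcp [0.6201 0.0522 0.1607] close_axis -0.191 seat xy mm [-34.5 107.2] F [ 5.04 -0.22 -3.25] open 0.0153 grip 25.0
0.1 [-32.9 179.3]
0.15 [-31.6 185.2]
0.2 [-30.1 191. ]
0.25 [-28.2 196.7]
0.3 [-26.1 202.3]
0.35 [-23.7 207.8]
0.4 [-21.  213.2]
0.45 [-18.1 218.4]
0.5 [-14.9 223.5]
0.55 [-11.4 228.4]
0.6 [ -7.8 233.1]
0.65 [ -3.8 237.7]
0.7 [  0.3 242. ]
0.75 [  4.7 246.1]
0.8 [  9.2 250. ]
```

>>> send_rows(targets=[[0, 0.0013, -0.0003, 0.006, 0], [0, 0.0015, -0.0003, 0.006, 0], [0, 0.0019, -0.0004, 0.0057, 0], [0, 0.0021, -0.0004, 0.0056, 0], [0, 0.0024, -0.0005, 0.0055, 0]])

```text
time: 4.05
tool_pos: [0.6275, 0.0507, 0.1883]
tool_rot: [-3.137, 0.0, 1.38]
contact_force: [1.5, 0.1, -7.9]
opening: 0.015
grip_force: 25.0
```

>>> send_rows(targets=[[0, 0.0027, -0.0005, 0.0054, 0], [0, 0.0029, -0.0006, 0.0052, 0], [0, 0.0031, -0.0006, 0.0051, 0], [0, 0.0034, -0.0007, 0.0049, 0], [0, 0.0036, -0.0007, 0.0047, 0]])

```text
time: 4.55
tool_pos: [0.642, 0.0481, 0.2154]
tool_rot: [-3.136, 0.0, 1.38]
contact_force: [-10.6, 3.8, -1.5]
opening: 0.0152
grip_force: 25.0
```

```bash
python3 -c "
from h import *
st()"
```

```text
t 4.55 tcp [0.642  0.0481 0.2154] close_axis -0.1904 seat xy mm [-12.2 107.4] F [-10.63   3.79  -1.48] open 0.0152 grip 25.0
```

>>> send_rows(targets=[[0, 0.003, -0.0007, 0.0048, 0], [0, 0.0037, -0.0008, 0.0045, 0], [0, 0.0042, -0.0008, 0.0042, 0], [0, 0.0044, -0.0009, 0.004, 0], [0, 0.002, -0.0004, 0.002, 0]])

```text
time: 5.05
tool_pos: [0.6597, 0.0449, 0.2362]
tool_rot: [-3.138, -0.001, 1.381]
contact_force: [-10.3, 4.0, 0.9]
opening: 0.0151
grip_force: 25.0
```

>>> send_rows(targets=[[0, 0.0015, -0.0003, 0.0012, 0], [0, 0.001, -0.0002, 0.001, 0]])

```text
time: 5.25
tool_pos: [0.662, 0.0445, 0.2384]
tool_rot: [-3.138, -0.001, 1.381]
contact_force: [-13.3, 5.1, 1.5]
opening: 0.0148
grip_force: 25.0
```

```bash
python3 -c "
from h import *
st()"
```

```text
t 5.25 tcp [0.662  0.0445 0.2384] close_axis -0.19 seat xy mm [  8.1 107.6] F [-13.27   5.12   1.52] open 0.0148 grip 25.0
```

>>> send_rows(targets=[[0, 0.002, -0.0004, 0, 0], [0, 0.002, -0.0004, 0, 0], [0, 0, 0, 0, 0]])

```text
time: 5.55
tool_pos: [0.6621, 0.0445, 0.2383]
tool_rot: [-3.128, 0.0, 1.381]
contact_force: [-27.6, 5.3, 9.3]
opening: 0.0153
grip_force: 25.0
```

```bash
python3 -c "
from h import *
st()
im,d,P=cloud('scene'); save('s2',im[150:300,230:400],4)
P=P.reshape(-1,3)
p=(P[:,:2]-SEAT)@R(YAW)*1000; z=P[:,2]*1000
m=(abs(p[:,1]-85.5)<9)
for lo in range(-50,95,12):
        k=m&(p[:,0]>=lo)&(p[:,0]<lo+12)&(z>130)
        if k.sum()>2: print(lo,k.sum(),np.percentile(z[k],[10,50,90]).round())
"
```

```text
t 5.55 tcp [0.6621 0.0445 0.2383] close_axis -0.1894 seat xy mm [  8.3 107.6] F [-27.64   5.31   9.29] open 0.0153 grip 25.0
-50 39 [320. 344. 363.]
-38 93 [340. 363. 405.]
-26 125 [331. 362. 405.]
-14 121 [329. 357. 415.]
-2 145 [315. 354. 419.]
10 182 [245. 352. 422.]
22 305 [236. 387. 516.]
34 554 [328. 462. 516.]
46 311 [207. 507. 579.]
58 120 [185. 338. 562.]
70 77 [167. 181. 346.]
82 73 [157. 172. 346.]
94 150 [159. 318. 346.]
```

View pics/s2.png

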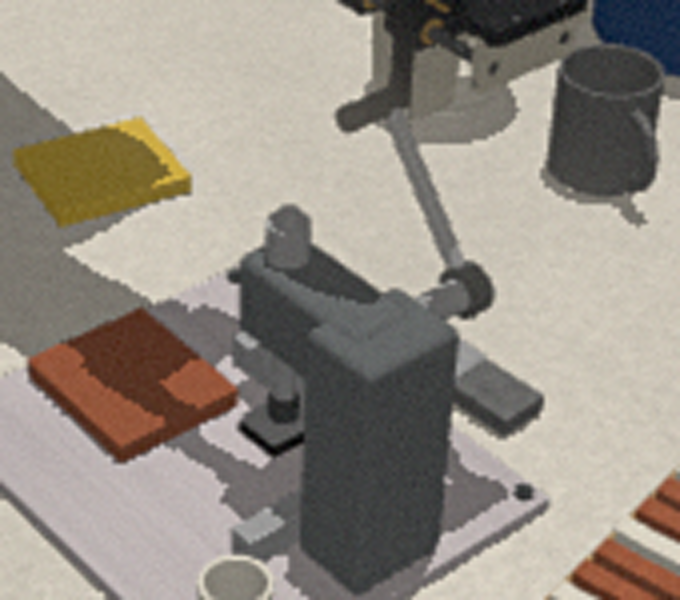

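The picture shows the lever up (bar at crop (370,110), held by the fingers) and the foot raised at (275,430). The tool did not move under 27 N, so the end stop is reached. Releasing.

>>> send_rows(targets=[[0, -0.003, 0.0006, -0.001, 0], [0.5, -0.001, 0, 0, 0], [0.5, 0, 0, 0, 0], [0.5, 0, 0, 0, 0], [0.5, 0, 0, 0, 0]])

```text
time: 6.1
tool_pos: [0.6647, 0.0426, 0.2362]
tool_rot: [3.14, 0.0, 1.379]
contact_force: [-0.1, -0.5, 0.3]
opening: 0.0421
grip_force: 0.0
```

>>> send_rows(targets=[[0.5, 0, 0, 0.03, 0], [0.5, 0, 0, 0.04, 0], [0.5, -0.04, 0.01, 0.02, 0], [0.5, -0.04, 0, 0, 0], [0.5, -0.04, -0.02, 0, 0]])

```text
time: 6.6
tool_pos: [0.5433, 0.0343, 0.3262]
tool_rot: [3.139, -0.001, 1.382]
contact_force: [-0.3, -1.5, -0.2]
opening: 0.0458
grip_force: 0.0
```

```bash
python3 - <<'E'
from h import *
from scipy.optimize import least_squares
st()
im,d,P=cloud("scene"); im2,d2,P2=cloud("top")
# lever angle from scene
Q=P.reshape(-1,3); p=(Q[:,:2]-SEAT)@R(YAW)*1000; z=Q[:,2]*1000
m=(abs(p[:,1]-86)<7)&(z>150)&(z<270)&(p[:,0]>10)&(p[:,0]<75)
k=np.polyfit(p[m,0],z[m],1); print("rod",m.sum(),"angle",np.arctan(-k[0])-np.radians(5))
# tile fit: rectangle top face fits on red mask, both cams (initial images)
for n in("top","scene"):
    t=np.load(n+".npz"); im,P=t["im"],t["P"]; hsv=cv2.cvtColor(im,cv2.COLOR_RGB2HSV)
    p=(P[...,:2]-SEAT)@R(YAW)*1000; z=P[...,2]*1000
    m=(hsv[...,1]>110)&((hsv[...,0]<14)|(hsv[...,0]>170))&(z>24)&(z<33)&(abs(p[...,0]+100)<90)&(abs(p[...,1]+20)<80)
    q=p[m]; r=cv2.minAreaRect(q.astype(np.float32)); print(n,m.sum(),"tile seat-frame",q.mean(0).round(1),np.round(r[0],1),np.round(r[1],1),r[2])
    b=(z>5)&(z<19)&(abs(p[...,0]+15)<175)&(abs(p[...,1]+10)<150)&(hsv[...,1]<60)
    r=cv2.minAreaRect(p[b].astype(np.float32)); print(" bed",b.sum(),np.round(r[0],1),np.round(r[1],1),r[2])
    f=(z>29)&(z<38)&(p[...,0]>-100)&(p[...,0]<0)&(p[...,1]>30)&(p[...,1]<80)
    if f.sum()>5:
        a=np.polyfit(p[f][:,0],p[f][:,1],1); print(" side fence",f.sum(),p[f].mean(0).round(1),np.percentile(p[f],[2,98],axis=0).round(1).tolist(),"slope",a[0])
E
```

```text
t 6.6 tcp [0.5433 0.0343 0.3262] close_axis -0.1885 seat xy mm [-106.5   75. ] F [-0.25 -1.52 -0.16] open 0.0458 grip 0.0
rod 222 angle 0.8263218154028678
top 754 tile seat-frame [-103.   -22.1] [-102.8  -22. ] [ 87.5 102.7] 89.3484115600586
 bed 4709 [-14.9  -9.5] [298.9 349.4] 89.87679290771484
 side fence 116 [-47.6  56.8] [[-85.9, 48.7], [-2.6, 65.7]] slope -0.004770766657761593
scene 970 tile seat-frame [-97.7 -24.3] [-100.   -22.1] [112.9  97. ] 0.2423303723335266
 bed 4604 [-22.9  -7.7] [333.5 264.2] 1.3812025785446167
 side fence 51 [-58.3  54.1] [[-83.0, 48.7], [-16.1, 60.8]] slope 0.006733628607014099
```

>>> send_rows(targets=[[0.5, -0.0056, -0.0414, 0, 0], [0.5, -0.0056, -0.0414, 0, 0], [0.5, -0.0056, -0.0414, 0, 0], [0.5, -0.0056, -0.0414, 0, -0.003], [0.5, 0, 0, -0.03, 0]])

```text
time: 7.2
tool_pos: [0.5237, -0.1384, 0.2986]
tool_rot: [3.133, 0.004, 1.371]
contact_force: [1.1, 0.5, -0.3]
opening: 0.0462
grip_force: 0.0
```

>>> send_rows(targets=[[0.5, 0, 0, -0.05, 0], [0.5, 0, 0, -0.05, 0], [0.5, 0, 0, -0.05, 0], [0.5, 0, 0, -0.05, 0], [0.5, 0, 0, -0.03, 0]])

```text
time: 7.7
tool_pos: [0.5209, -0.1324, 0.0619]
tool_rot: [-3.138, -0.001, 1.376]
contact_force: [0.2, 1.1, 0.3]
opening: 0.0457
grip_force: 0.0
```

>>> send_rows(targets=[[0.5, 0, 0, -0.02, 0], [0.5, 0, 0, 0, 0], [0.5, 0, 0, -0.005, 0], [0.5, 0, 0, -0.005, 0], [0.5, 0, 0, 0, 0]])

```text
time: 8.2
tool_pos: [0.5222, -0.1328, 0.036]
tool_rot: [3.14, 0.0, 1.377]
contact_force: [-0.0, -0.1, 0.1]
opening: 0.0459
grip_force: 0.0
```

```bash
python3 -c "
from h import *
st()"
```

```text
t 8.2 tcp [ 0.5222 -0.1328  0.036 ] close_axis -0.194 seat xy mm [-95.4 -93.1] F [-0.05 -0.07  0.08] open 0.0459 grip 0.0
```

>>> send_rows(targets=[[0.5, 0, 0, -0.006, 0], [0.5, 0, 0, -0.006, 0], [0.5, 0, 0, -0.004, 0], [0.5, 0, 0, 0, 0]])

```text
time: 8.6
tool_pos: [0.5212, -0.1324, 0.0189]
tool_rot: [-3.14, -0.0, 1.377]
contact_force: [-0.3, 0.3, -0.6]
opening: 0.0461
grip_force: 0.0
```

>>> send_rows(targets=[[0.5, 0, 0, -0.003, 0], [0.5, 0, 0, -0.002, 0], [0.5, 0, 0, 0, 0]])

```text
time: 8.9
tool_pos: [0.5215, -0.1325, 0.0143]
tool_rot: [-3.141, -0.0, 1.377]
contact_force: [-0.4, -1.2, 0.2]
opening: 0.0455
grip_force: 0.0
```

>>> send_rows(targets=[[0.5, 0, 0, -0.002, 0], [0.5, 0, 0, -0.002, 0], [0.5, 0, 0, 0, 0]])

```text
time: 9.2
tool_pos: [0.5219, -0.1327, 0.0122]
tool_rot: [3.14, 0.0, 1.377]
contact_force: [-4.8, 0.7, 15.3]
opening: 0.0457
grip_force: 7.8
```

>>> send_rows(targets=[[0.5, 0, 0, 0.007, 0], [0.5, 0.001, 0.005, 0, 0], [0.5, 0.001, 0.005, 0, 0], [0.5, 0.0006, 0.003, 0, 0], [0.5, 0.0006, 0.003, 0, 0]])

```text
time: 9.7
tool_pos: [0.525, -0.1165, 0.0173]
tool_rot: [3.141, 0.001, 1.377]
contact_force: [-0.0, -1.8, 0.6]
opening: 0.0458
grip_force: 1.3
```

>>> send_rows(targets=[[0.5, 0.0006, 0.003, 0, 0], [0.5, 0.0006, 0.003, 0, 0], [0.5, 0.0006, 0.003, 0, 0], [0.5, 0.0006, 0.003, 0, 0], [0.5, 0.0006, 0.003, 0, 0]])

```text
time: 10.2
tool_pos: [0.5277, -0.1012, 0.0174]
tool_rot: [-3.141, -0.0, 1.377]
contact_force: [0.0, -1.4, -1.6]
opening: 0.0457
grip_force: 0.7
```

```bash
cat >> h.py <<'E'
def tile(name):
    im,d,P=cloud(name); hsv=cv2.cvtColor(im,cv2.COLOR_RGB2HSV)
    p=(P[...,:2]-SEAT)@R(YAW)*1000; z=P[...,2]*1000
    m=(hsv[...,1]>110)&((hsv[...,0]<14)|(hsv[...,0]>170))&(z>23)&(z<33)&(abs(p[...,0]+60)<130)&(abs(p[...,1])<85)
    if m.sum()<20: print(name,"no tile",m.sum()); return im
    q=p[m]; r=cv2.minAreaRect(q.astype(np.float32)); print(name,m.sum(),"range",np.percentile(q,[1,99],axis=0).round(1).tolist(),np.round(r[0],1),np.round(r[1],1),round(r[2],2)); return im
E
python3 -c "
from h import *
st(); tile('scene'); tile('top')"
```

```text
t 10.2 tcp [ 0.5277 -0.1012  0.0174] close_axis -0.194 seat xy mm [-95.9 -61. ] F [ 0.04 -1.44 -1.62] open 0.0457 grip 0.7
scene 209 range [[-155.1, -48.9], [-45.5, 44.7]] [-100.9   -3.1] [111.2  96. ] 1.26
top 329 range [[-152.8, -26.0], [-53.2, 41.4]] [-102.8    7. ] [102.7  70.7] 2.24
```

>>> send_rows(targets=[[0.5, 0.0003, 0.0015, 0, 0], [0.5, 0.0002, 0.001, 0, 0], [0.5, 0, 0, 0, 0]])

```text
time: 10.6
tool_pos: [0.5283, -0.0989, 0.0175]
tool_rot: [-3.142, -0.0, 1.377]
contact_force: [-0.3, -0.2, 0.2]
opening: 0.0459
grip_force: 0.2
```

>>> send_rows(targets=[[0.5, 0.0002, 0.001, 0, 0], [0.5, 0, 0, 0, 0]])

```text
time: 10.8
tool_pos: [0.5285, -0.098, 0.0175]
tool_rot: [-3.142, -0.0, 1.377]
contact_force: [-1.1, -1.3, -0.7]
opening: 0.0459
grip_force: 0.5
```

>>> send_rows(targets=[[0.5, 0.0002, 0.001, 0, 0], [0.5, 0, 0, 0, 0]])

```text
time: 11.0
tool_pos: [0.5288, -0.097, 0.0175]
tool_rot: [3.141, -0.0, 1.377]
contact_force: [0.3, -1.1, -1.2]
opening: 0.046
grip_force: 0.5
```

>>> send_rows(targets=[[0.5, 0.0002, 0.001, 0, 0], [0.5, 0, 0, 0, 0]])

```text
time: 11.2
tool_pos: [0.5289, -0.0965, 0.0175]
tool_rot: [3.142, 0.001, 1.377]
contact_force: [-1.2, -4.5, -0.9]
opening: 0.0459
grip_force: 2.4
```

>>> send_rows(targets=[[0.5, 0.0001, 0.0006, 0, 0], [0.5, 0, 0, 0, 0]])

```text
time: 11.4
tool_pos: [0.5289, -0.0965, 0.0176]
tool_rot: [3.141, 0.001, 1.377]
contact_force: [-1.6, -6.3, -0.9]
opening: 0.0455
grip_force: 3.8
```

>>> send_rows(targets=[[0.5, 0.0001, 0.0006, 0, 0], [0.5, 0, 0, 0, 0]])

```text
time: 11.6
tool_pos: [0.5289, -0.0964, 0.0176]
tool_rot: [3.142, 0.002, 1.377]
contact_force: [-3.2, -9.9, -1.1]
opening: 0.0459
grip_force: 5.2
```

>>> send_rows(targets=[[0.5, -0.0005, -0.003, 0, 0], [0.5, -0.0025, -0.013, 0, 0], [0.5, 0, 0, 0.03, 0], [0.5, 0, 0, 0.03, 0], [0.5, 0, 0, 0, 0]])

```text
time: 12.1
tool_pos: [0.5285, -0.1121, 0.0812]
tool_rot: [3.134, 0.001, 1.376]
contact_force: [0.7, 0.6, -0.1]
opening: 0.0457
grip_force: 0.0
```

```bash
python3 -c "
from h import *
s=st(); print(s['qpos'].round(3)); tile('scene'); tile('top')"
```

```text
t 12.1 tcp [ 0.5285 -0.1121  0.0812] close_axis -0.1943 seat xy mm [-93.  -71.5] F [ 0.69  0.63 -0.13] open 0.0457 grip 0.0
[-3.510e-01  5.250e-01  1.678e+00  1.000e-03  9.320e-01 -1.570e-01]
scene 751 range [[-149.9, -45.2], [-46.5, 47.4]] [-100.8    1.8] [ 95.8 111.6] 89.93
top 494 range [[-153.5, -40.3], [-53.0, 45.5]] [-102.6    1. ] [104.6  91.3] 2.37
```

>>> send_rows(targets=[[0.4, -0.0063, 0.0079, 0, 0.143], [0.4, -0.0063, 0.0079, 0, 0.143], [0.4, -0.0063, 0.0079, 0, 0.143], [0.4, -0.0063, 0.0079, 0, 0.143], [0.4, -0.0063, 0.0079, 0, 0.143]])

```text
time: 12.7
tool_pos: [0.4935, -0.0709, 0.0762]
tool_rot: [-3.14, -0.002, 2.098]
contact_force: [0.1, 0.3, 0.1]
opening: 0.0366
grip_force: 0.0
```

>>> send_rows(targets=[[0.4, -0.0063, 0.0079, 0, 0.143], [0.4, -0.0063, 0.0079, 0, 0.143], [0.4, -0.0063, 0.0079, 0, 0.143], [0.4, -0.0063, 0.0079, 0, 0.143], [0.4, -0.0063, 0.0079, 0, 0.143]])

```text
time: 13.2
tool_pos: [0.462, -0.0315, 0.0764]
tool_rot: [3.142, -0.003, 2.813]
contact_force: [0.2, 0.6, -0.3]
opening: 0.0364
grip_force: 0.0
```

>>> send_rows(targets=[[0.4, -0.0063, 0.0079, 0, 0.143], [0.4, 0, 0, 0, 0], [0.4, 0, 0, 0, 0]])

```text
time: 13.5
tool_pos: [0.4566, -0.024, 0.0769]
tool_rot: [3.141, -0.001, 2.946]
contact_force: [0.2, -0.7, -0.3]
opening: 0.037
grip_force: 0.0
```

```bash
python3 -c "
from h import *
s=st(); print(s['qpos'].round(3))"
```

```text
t 13.5 tcp [ 0.4566 -0.024   0.0769] close_axis 1.3755 seat xy mm [-180.4    1.2] F [ 0.24 -0.67 -0.3 ] open 0.037 grip 0.0
[-0.221  0.414  1.901  0.     0.828 -1.596]
```

>>> send_rows(targets=[[0.4, 0, 0, -0.03, 0.003], [0.4, 0, 0, -0.02, 0], [0.4, 0, 0, -0.009, 0], [0.4, 0.0049, -0.001, 0, 0], [0.4, 0.0049, -0.001, 0, 0]])

```text
time: 14.0
tool_pos: [0.4677, -0.0264, 0.0189]
tool_rot: [3.142, 0.001, 2.952]
contact_force: [0.3, 0.2, 0.8]
opening: 0.0365
grip_force: 0.0
```

>>> send_rows(targets=[[0.4, 0.003, -0.0006, 0, 0], [0.4, 0.003, -0.0006, 0, 0], [0.4, 0.004, -0.0008, 0, 0], [0.4, 0.0049, -0.0009, 0, 0], [0.4, 0.0049, -0.0009, 0, 0]])

```text
time: 14.5
tool_pos: [0.4854, -0.0297, 0.019]
tool_rot: [-3.141, -0.002, 2.953]
contact_force: [-5.5, -0.8, 3.2]
opening: 0.0371
grip_force: 2.8
```

```bash
python3 -c "
from h import *
s=st(); tile('scene')"
```

```text
t 14.5 tcp [ 0.4854 -0.0297  0.019 ] close_axis 1.3819 seat xy mm [-151.1    1.1] F [-5.47 -0.76  3.24] open 0.0371 grip 2.8
scene 980 range [[-136.5, -45.2], [-28.8, 48.4]] [-83.3   2.4] [114.5  98.5] 1.41
```

>>> send_rows(targets=[[0.4, 0.0049, -0.001, 0, -0.002], [0.4, 0.0049, -0.001, 0, 0], [0.4, 0.0049, -0.001, 0, 0], [0.4, 0.0049, -0.001, 0, 0], [0.4, 0.0049, -0.001, 0, 0]])

```text
time: 15.05
tool_pos: [0.5112, -0.0347, 0.0187]
tool_rot: [3.141, -0.0, 2.951]
contact_force: [-4.7, 0.3, 3.6]
opening: 0.0368
grip_force: 2.3
```

```bash
python3 -c "
from h import *
s=st(); tile('scene'); im=tile('top')"
```

```text
t 15.05 tcp [ 0.5112 -0.0347  0.0187] close_axis 1.38 seat xy mm [-124.8    1.1] F [-4.69  0.31  3.61] open 0.0368 grip 2.3
scene 898 range [[-111.8, -45.4], [-3.1, 47.2]] [-62.6   1.2] [ 99.2 124.8] 88.79
top 395 range [[-56.4, -40.7], [-6.7, 45.6]] [-31.7   2.5] [51.7 87.8] 0.17
```

>>> send_rows(targets=[[0.4, 0.0049, -0.001, 0, 0], [0.4, 0.0049, -0.001, 0, 0], [0.4, 0.0049, -0.001, 0, 0], [0.4, 0.0049, -0.001, 0, 0], [0.4, 0.0049, -0.001, 0, 0]])

```text
time: 15.65
tool_pos: [0.5359, -0.0399, 0.0185]
tool_rot: [3.141, -0.0, 2.951]
contact_force: [-2.5, 0.2, 1.1]
opening: 0.0361
grip_force: 1.4
```

>>> send_rows(targets=[[0.4, 0.0049, -0.0009, 0, 0], [0.4, 0.0049, -0.0009, 0, 0], [0.4, 0.0039, -0.0007, 0, 0], [0.4, 0.0039, -0.0007, 0, 0], [0.4, 0.0029, -0.0005, 0, 0]])

```text
time: 16.15
tool_pos: [0.5564, -0.0436, 0.0185]
tool_rot: [3.142, 0.0, 2.951]
contact_force: [-2.0, -0.4, 0.4]
opening: 0.0366
grip_force: 1.0
```

```bash
python3 -c "
from h import *
s=st(); tile('scene'); im=tile('top')"
```

```text
t 16.15 tcp [ 0.5564 -0.0436  0.0185] close_axis 1.38 seat xy mm [-78.7   1.1] F [-1.95 -0.4   0.4 ] open 0.0366 grip 1.0
scene 771 range [[-64.8, -45.5], [43.1, 44.8]] [-14.   -0.3] [ 93.3 121.4] 88.36
top 144 range [[2.4, -41.3], [38.8, 46.2]] [21.1  2.6] [37.9 88.7] 0.34
```

>>> send_rows(targets=[[0.4, 0.0029, -0.0006, 0, 0], [0.4, 0.0029, -0.0006, 0, 0], [0.4, 0.0029, -0.0006, 0, 0], [0.4, 0, 0, 0, 0]])

```text
time: 16.65
tool_pos: [0.5654, -0.0455, 0.0186]
tool_rot: [3.141, 0.001, 2.951]
contact_force: [-1.1, -0.1, 0.4]
opening: 0.0368
grip_force: 0.5
```

>>> send_rows(targets=[[0.4, 0.001, -0.0002, 0, 0], [0.4, 0.001, -0.0002, 0, 0], [0.4, 0, 0, 0, 0]])

```text
time: 16.95
tool_pos: [0.5665, -0.0456, 0.0185]
tool_rot: [3.141, -0.001, 2.951]
contact_force: [-3.6, 1.4, 2.9]
opening: 0.0367
grip_force: 2.1
```

>>> send_rows(targets=[[0.4, 0.001, -0.0002, 0, 0], [0.4, 0, 0, 0, 0]])

```text
time: 17.15
tool_pos: [0.5677, -0.0459, 0.0185]
tool_rot: [3.141, 0.0, 2.951]
contact_force: [-4.1, 0.9, 2.9]
opening: 0.0364
grip_force: 2.0
```

```bash
python3 -c "
from h import *
s=st()"
```

```text
t 17.15 tcp [ 0.5677 -0.0459  0.0185] close_axis 1.38 seat xy mm [-67.2   0.9] F [-4.07  0.93  2.86] open 0.0364 grip 2.0
```

>>> send_rows(targets=[[0.4, 0.001, -0.0002, 0, 0], [0.4, 0, 0, 0, 0]])

```text
time: 17.35
tool_pos: [0.5685, -0.046, 0.0185]
tool_rot: [3.142, -0.0, 2.951]
contact_force: [-5.3, 1.2, 3.9]
opening: 0.0365
grip_force: 2.5
```

>>> send_rows(targets=[[0.4, 0.001, -0.0002, 0, 0], [0.4, 0, 0, 0, 0]])

```text
time: 17.55
tool_pos: [0.5685, -0.046, 0.0185]
tool_rot: [3.142, -0.003, 2.951]
contact_force: [-8.3, 1.8, 6.6]
opening: 0.0365
grip_force: 4.1
```

>>> send_rows(targets=[[0.4, 0.0006, -0.0001, 0, 0], [0.4, 0, 0, 0, 0]])

```text
time: 17.75
tool_pos: [0.5685, -0.046, 0.0185]
tool_rot: [3.142, -0.004, 2.951]
contact_force: [-9.9, 1.9, 8.4]
opening: 0.0367
grip_force: 5.0
```

>>> send_rows(targets=[[0.4, -0.002, 0.0004, 0, 0], [0.4, -0.02, 0.004, 0, 0], [0.4, -0.045, 0.009, 0.01, 0], [0.4, -0.045, 0.009, 0.05, 0], [0.4, -0.02, 0.004, 0.05, 0]])

```text
time: 18.25
tool_pos: [0.4487, -0.022, 0.111]
tool_rot: [3.141, -0.004, 2.951]
contact_force: [2.6, -0.3, 1.3]
opening: 0.0368
grip_force: 0.0
```

```bash
python3 - <<'E'
from h import *
from scipy.spatial.transform import Rotation as Ro
s=st(); im=tile('scene'); save("s3",im[170:310,210:380],4); tile('top')
s=observe(); im,d=read_camera('wrist'); save("w3",im,1)
c=calibration("wrist"); K=np.array(c["intrinsics"]); v,u=np.indices(d.shape); a=(u-K[0,2])/K[0,0]; b=(v-K[1,2])/K[1,1]; r=np.hypot(a,b)+1e-9
k=np.tan(r)/r*d; C=np.stack([a*k,-b*k,-d,np.ones_like(d)],-1)
p=(C@np.array(c["hand_eye"]).T)[...,:3]@Ro.from_euler("xyz",s["tool_rot"]).as_matrix().T+s["tool_pos"]
q=(p[...,:2]-SEAT)@R(YAW)*1000; z=p[...,2]*1000
np.savez("w3",im=im,q=q,z=z)
hsv=cv2.cvtColor(im,cv2.COLOR_RGB2HSV)
m=(hsv[...,1]>110)&((hsv[...,0]<14)|(hsv[...,0]>170))&(z>20)&(z<34)&(abs(q[...,0])<80)&(abs(q[...,1])<70)
print("wrist tile",m.sum()); 
if m.sum()>50: print(np.percentile(q[m],[1,99],axis=0).round(1),np.median(z[m]),cv2.minAreaRect(q[m].astype(np.float32)))
E
```

```text
t 18.25 tcp [ 0.4487 -0.022   0.111 ] close_axis 1.3799 seat xy mm [-188.6    1.7] F [ 2.59 -0.32  1.3 ] open 0.0368 grip 0.0
scene 680 range [[-52.5, -45.9], [48.5, 42.9]] [-1.8  2.3] [108.3  98.7] 0.0
top 611 range [[-52.9, -41.3], [49.9, 45.9]] [-0.8  2.5] [105.9  89.1] 0.07
wrist tile 0
```

View pics/w3.png

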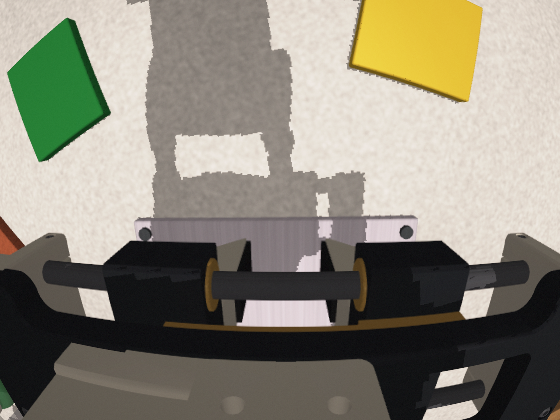

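View pics/s3.png

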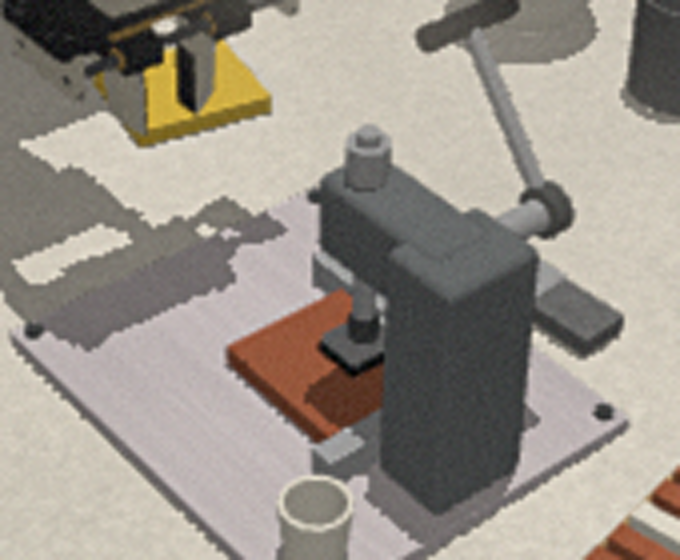

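The wrist view faces the robot and does not show the tile. The scene crop shows the tile in the pocket under the raised foot (tile about (310,370), foot (360,345)), flat and square. I'll make one calibrated side touch to check it is hard against the side fence.

>>> send_rows(targets=[[1, 0.0065, -0.0088, 0, -0.143], [1, 0.0065, -0.0088, 0, -0.143], [1, 0.0065, -0.0088, 0, -0.143], [1, 0.0065, -0.0088, 0, -0.143], [1, 0.0065, -0.0088, 0, -0.143]])

```text
time: 18.9
tool_pos: [0.4853, -0.0674, 0.1105]
tool_rot: [3.141, 0.0, 2.23]
contact_force: [-0.1, -0.1, -0.4]
opening: 0.072
grip_force: 0.0
```

>>> send_rows(targets=[[1, 0.0065, -0.0088, 0, -0.143], [1, 0.0065, -0.0088, 0, -0.143], [1, 0.0065, -0.0088, 0, -0.143], [1, 0.0065, -0.0088, 0, -0.143], [1, 0.0065, -0.0088, 0, -0.143]])

```text
time: 19.4
tool_pos: [0.5177, -0.1114, 0.1103]
tool_rot: [3.141, 0.0, 1.515]
contact_force: [0.5, -0.4, -0.3]
opening: 0.092
grip_force: 0.0
```

>>> send_rows(targets=[[1, 0.0065, -0.0088, 0, -0.143], [1, 0, 0, -0.03, 0], [1, 0, 0, -0.03, 0], [1, 0, 0, 0, 0]])

```text
time: 19.8
tool_pos: [0.5211, -0.1189, 0.0472]
tool_rot: [-3.134, -0.001, 1.377]
contact_force: [-0.6, 0.4, -0.9]
opening: 0.0918
grip_force: 0.0
```

```bash
python3 -c "
from h import *
s=st()"
```

```text
t 19.8 tcp [ 0.5211 -0.1189  0.0472] close_axis -0.1934 seat xy mm [-99.1 -79.6] F [-0.6   0.37 -0.93] open 0.0918 grip 0.0
```

>>> send_rows(targets=[[1, 0, 0, -0.02, 0], [1, 0, 0, -0.012, 0], [1, 0.0012, 0.006, 0, 0], [1, 0.0012, 0.006, 0, 0], [1, 0.0008, 0.004, 0, 0]])

```text
time: 20.3
tool_pos: [0.5271, -0.1029, 0.0206]
tool_rot: [3.14, 0.0, 1.378]
contact_force: [-0.4, 0.4, -0.3]
opening: 0.0917
grip_force: 0.0
```

>>> send_rows(targets=[[1, 0.0004, 0.002, 0, 0], [1, 0.0002, 0.001, 0, 0], [1, 0, 0, 0, 0]])

```text
time: 20.6
tool_pos: [0.5271, -0.1003, 0.02]
tool_rot: [3.141, 0.0, 1.378]
contact_force: [-0.7, 0.2, 0.1]
opening: 0.092
grip_force: 0.0
```

```bash
python3 -c "
from h import *
s=st()"
```

```text
t 20.6 tcp [ 0.5271 -0.1003  0.02  ] close_axis -0.1927 seat xy mm [-96.7 -60.2] F [-0.72  0.17  0.12] open 0.092 grip 0.0
```

>>> send_rows(targets=[[1, 0.0004, 0.002, 0, 0], [1, 0.0001, 0.0007, 0, 0], [1, 0, 0, 0, 0]])

```text
time: 20.9
tool_pos: [0.5274, -0.0977, 0.0197]
tool_rot: [3.142, -0.0, 1.378]
contact_force: [0.1, -0.5, -0.1]
opening: 0.0916
grip_force: 0.0
```

>>> send_rows(targets=[[1, 0.0001, 0.0006, 0, 0], [1, 0, 0, 0, 0]])

```text
time: 21.1
tool_pos: [0.5275, -0.0971, 0.0196]
tool_rot: [3.142, 0.0, 1.378]
contact_force: [-0.3, -0.3, -0.9]
opening: 0.0918
grip_force: 0.0
```

>>> send_rows(targets=[[1, 0.0001, 0.0006, 0, 0], [1, 0, 0, 0, 0]])

```text
time: 21.3
tool_pos: [0.5276, -0.0967, 0.0197]
tool_rot: [3.142, 0.0, 1.378]
contact_force: [0.6, -0.4, -0.1]
opening: 0.0919
grip_force: 0.5
```

```bash
python3 -c "
from h import *
s=st()"
```

```text
t 21.3 tcp [ 0.5276 -0.0967  0.0197] close_axis -0.193 seat xy mm [-96.9 -56.5] F [ 0.61 -0.39 -0.13] open 0.0919 grip 0.5
```

>>> send_rows(targets=[[1, 0.0001, 0.0006, 0, 0], [1, 0, 0, 0, 0]])

```text
time: 21.5
tool_pos: [0.5274, -0.0962, 0.0196]
tool_rot: [-3.141, 0.0, 1.378]
contact_force: [-2.0, -2.5, 0.2]
opening: 0.0918
grip_force: 1.8
```

>>> send_rows(targets=[[1, 0.0001, 0.0006, 0, 0], [1, 0, 0, 0, 0]])

```text
time: 21.7
tool_pos: [0.5272, -0.0958, 0.0197]
tool_rot: [-3.141, 0.001, 1.378]
contact_force: [-3.5, -3.9, 1.8]
opening: 0.092
grip_force: 2.7
```

```bash
python3 -c "
from h import *
s=st()"
```

```text
t 21.7 tcp [ 0.5272 -0.0958  0.0197] close_axis -0.1933 seat xy mm [-97.4 -55.8] F [-3.48 -3.91  1.83] open 0.092 grip 2.7
```

>>> send_rows(targets=[[1, -0.0005, -0.003, 0, 0], [1, -0.003, -0.015, 0, 0], [0.6, 0, 0, 0.05, 0], [0.6, 0, 0, 0.05, 0], [0.6, 0, 0, 0.05, 0]])

```text
time: 22.2
tool_pos: [0.5239, -0.1141, 0.1712]
tool_rot: [-3.141, -0.0, 1.377]
contact_force: [0.9, 0.4, -0.4]
opening: 0.0727
grip_force: 0.0
```

>>> send_rows(targets=[[0.6, 0, 0, 0.05, 0], [0.6, 0, 0, 0.05, 0], [0.6, 0, 0, 0.05, 0], [0.6, 0.0277, 0.0319, 0, 0], [0.6, 0.0277, 0.0319, 0, 0]])

```text
time: 22.7
tool_pos: [0.5808, -0.0505, 0.3223]
tool_rot: [3.136, -0.0, 1.375]
contact_force: [0.2, -0.7, -0.8]
opening: 0.055
grip_force: 0.0
```

>>> send_rows(targets=[[0.6, 0.0277, 0.0319, 0, 0], [0.6, 0.0277, 0.0319, 0, 0], [0.6, 0.0277, 0.0319, 0, 0], [0.6, 0, 0, 0, 0], [0.6, 0, 0, 0, 0]])

```text
time: 23.2
tool_pos: [0.6631, 0.0462, 0.3185]
tool_rot: [-3.14, 0.0, 1.379]
contact_force: [-0.3, 0.1, 0.7]
opening: 0.0551
grip_force: 0.0
```

```bash
python3 - <<'E'
from h import *
st(); im=tile('scene'); P=cloud('scene')[2]; tile('top')
Q=P.reshape(-1,3); p=(Q[:,:2]-SEAT)@R(YAW)*1000; z=Q[:,2]*1000
m=(abs(p[:,1]-86)<7)&(z>150)&(z<270)&(p[:,0]>18)&(p[:,0]<75)
k=np.polyfit(p[m,0],z[m],1); print("rod",m.sum(),"angle",np.arctan(-k[0])-np.radians(5))
b=(abs(p[:,1]-86)<36)&(abs(p[:,1]-86)>9)&(z>230)&(z<270)&(abs(p[:,0]-9)<25); print("bar",b.sum(),np.percentile(p[b,0],[5,50,95]).round(1),np.percentile(z[b],[5,50,95]).round(1))
E
```

```text
t 23.2 tcp [0.6631 0.0462 0.3185] close_axis -0.1916 seat xy mm [  8.9 109.5] F [-0.25  0.07  0.68] open 0.0551 grip 0.0
scene 670 range [[-52.0, -45.3], [49.4, 44.4]] [-0.2 -1.2] [ 95.2 109.3] 87.35
top 619 range [[-53.0, -40.9], [50.0, 46.9]] [-0.9  3.4] [ 90.3 105.9] 89.4
rod 201 angle 0.8245162608496617
bar 137 [ 5.7 13.3 17.5] [246.1 254.6 259.2]
```

```bash
python3 - <<'E'
from h import *
def edges(name,N=4):
    out=[]
    for _ in range(N):
        im,d=read_camera(name); out.append(im.astype(float))
    im=np.mean(out,0); c=calibration(name); K=np.array(c["intrinsics"]); W=np.array(c["world_to_cam"])
    def samp(x,y,z):
        w=np.c_[(R(YAW)@np.stack([x,y])/1000).T+SEAT, np.full(x.shape,z/1000.)]
        q=w@W[:3,:3].T+W[:3,3]; u=K[0,0]*q[:,0]/-q[:,2]+K[0,2]; v=K[1,1]*-q[:,1]/-q[:,2]+K[1,2]
        red=(im[...,0]/(im.sum(-1)+1)).astype(np.float32)
        return cv2.remap(red,u.astype(np.float32)[None],v.astype(np.float32)[None],cv2.INTER_LINEAR)[0]
    def fit(ts,f,lab):
        a=np.arange(-12,12.01,.25); pos=[]
        for t in ts:
            g=samp(*f(t,a),28); k=np.gradient(cv2.GaussianBlur(g[None],(0,0),4)[0]); j=np.argmax(abs(k)); pos.append(a[j])
        pos=np.array(pos); ok=abs(pos-np.median(pos))<2.5; l=np.polyfit(ts[ok],pos[ok],1); print(name,lab,"offset",round(np.median(pos),2),"slope deg",round(np.degrees(l[0]),2),ok.sum(),len(ts))
    fit(np.arange(-40,41,2.),lambda t,a:(-55+a,np.full_like(a,t)),"-x edge vs y")
    fit(np.arange(-50,-5,2.),lambda t,a:(np.full_like(a,t),-47.5+a),"-y edge vs x")
    fit(np.arange(-50,-5,2.),lambda t,a:(np.full_like(a,t),47.5+a),"+y edge vs x")
edges("top"); edges("scene")
E
```

```text
top -x edge vs y offset 1.25 slope deg 0.14 41 41
top -y edge vs x offset 5.75 slope deg -1.59 23 23
top +y edge vs x offset 2.0 slope deg 3.15 18 23
scene -x edge vs y offset 2.5 slope deg 0.24 41 41
scene -y edge vs x offset -4.75 slope deg -2.18 20 23
scene +y edge vs x offset -2.0 slope deg -0.39 5 23
```

The tile's front edge is square to within about 0.2°. Descending to grip the bar.

>>> send_rows(targets=[[0.6, -0.0005, -0.0025, -0.03, 0], [0.6, 0, 0, -0.03, 0], [0.6, 0, 0, -0.02, 0], [0.6, 0, 0, -0.008, 0], [0.6, 0, 0, 0, 0]])

```text
time: 24.25
tool_pos: [0.6619, 0.0437, 0.2308]
tool_rot: [-3.14, 0.0, 1.378]
contact_force: [0.4, 0.1, -0.5]
opening: 0.0548
grip_force: 0.0
```

>>> send_rows(targets=[[0, 0, 0, 0, 0], [0, 0, 0, 0, 0], [0, 0, 0, 0, 0], [0, 0, 0, 0, 0], [0, 0, 0, 0, 0]], grip_force=30)

```text
time: 24.75
tool_pos: [0.6624, 0.0436, 0.232]
tool_rot: [3.141, -0.0, 1.378]
contact_force: [0.9, -0.8, -0.1]
opening: 0.0197
grip_force: 0.0
```

>>> send_rows(targets=[[0, 0, 0, 0, 0], [0, 0, 0, 0, 0], [0, 0, 0, 0, 0]])

```text
time: 25.05
tool_pos: [0.6617, 0.0438, 0.2318]
tool_rot: [-3.141, 0.0, 1.378]
contact_force: [-4.5, -0.5, 3.4]
opening: 0.0152
grip_force: 30.0
```

```bash
python3 -c "
from h import *
s=st()"
```

```text
t 25.05 tcp [0.6617 0.0438 0.2318] close_axis -0.1928 seat xy mm [  8.  106.9] F [-4.53 -0.52  3.4 ] open 0.0152 grip 30.0
```

>>> send_rows(targets=[[0, -0.0044, 0.0008, -0.0039, 0], [0, -0.0043, 0.0008, -0.0041, 0], [0, -0.004, 0.0008, -0.0043, 0], [0, -0.0039, 0.0008, -0.0046, 0], [0, -0.0035, 0.0007, -0.0047, 0]])

```text
time: 25.55
tool_pos: [0.6441, 0.0471, 0.2122]
tool_rot: [3.134, -0.0, 1.378]
contact_force: [1.2, -2.2, 7.8]
opening: 0.0146
grip_force: 30.0
```

>>> send_rows(targets=[[0, -0.0034, 0.0007, -0.0049, 0], [0, -0.0031, 0.0006, -0.0051, 0], [0, -0.0028, 0.0006, -0.0052, 0], [0, -0.0027, 0.0005, -0.0054, 0], [0, -0.0024, 0.0005, -0.0055, 0]])

```text
time: 26.05
tool_pos: [0.6291, 0.0499, 0.1856]
tool_rot: [3.136, 0.0, 1.378]
contact_force: [-1.6, -1.8, 7.4]
opening: 0.0151
grip_force: 30.1
```

```bash
python3 -c "
from h import *
s=st()"
```

```text
t 26.05 tcp [0.6291 0.0499 0.1856] close_axis -0.1929 seat xy mm [-25.1 106.6] F [-1.63 -1.75  7.36] open 0.0151 grip 30.1
```

>>> send_rows(targets=[[0, -0.0021, 0.0004, -0.0056, 0], [0, -0.0019, 0.0004, -0.0057, 0], [0, -0.0015, 0.0003, -0.0058, 0], [0, -0.0013, 0.0003, -0.0059, 0], [0, 0, 0, 0, 0]])

```text
time: 26.55
tool_pos: [0.6214, 0.0513, 0.1614]
tool_rot: [3.139, 0.001, 1.378]
contact_force: [-1.7, -2.1, 2.2]
opening: 0.0152
grip_force: 30.1
```

>>> send_rows(targets=[[0, -0.001, 0.0002, -0.0059, 0], [0, -0.0007, 0.0001, -0.0059, 0], [0, 0, 0, 0, 0]])

```text
time: 26.85
tool_pos: [0.6194, 0.0516, 0.1495]
tool_rot: [3.141, 0.001, 1.378]
contact_force: [-2.8, -1.1, 3.8]
opening: 0.0147
grip_force: 30.0
```

```bash
python3 -c "
from h import *
s=st()"
```

```text
t 26.85 tcp [0.6194 0.0516 0.1495] close_axis -0.1929 seat xy mm [-35.1 106.5] F [-2.76 -1.09  3.83] open 0.0147 grip 30.0
```

>>> send_rows(targets=[[0, 0, 0, -0.002, 0], [0, 0, 0, -0.002, 0], [0, 0, 0, 0, 0]])

```text
time: 27.15
tool_pos: [0.619, 0.0518, 0.146]
tool_rot: [3.141, 0.001, 1.378]
contact_force: [-6.8, -1.0, 7.9]
opening: 0.0152
grip_force: 30.0
```

>>> send_rows(targets=[[0, 0, 0, -0.002, 0], [0, 0, 0, 0, 0]])

```text
time: 27.35
tool_pos: [0.6188, 0.0518, 0.144]
tool_rot: [-3.141, 0.001, 1.378]
contact_force: [-6.5, -1.4, 7.7]
opening: 0.0148
grip_force: 30.0
```

```bash
cat > lev.py <<'E'
from h import *
st()
for n in("scene","top"):
    P=cloud(n)[2]; Q=P.reshape(-1,3); p=(Q[:,:2]-SEAT)@R(YAW)*1000; z=Q[:,2]*1000
    m=(abs(p[:,1]-86)<5)&(z>140)&(z<230)&(p[:,0]>-20)&(p[:,0]<62)
    if m.sum()>20: k=np.polyfit(p[m,0],z[m],1); print(n,"rod",m.sum(),"angle",np.arctan(-k[0])-np.radians(5),"z at 20:",np.polyval(k,20))
E
python3 lev.py
```

```text
t 27.35 tcp [0.6188 0.0518 0.144 ] close_axis -0.1928 seat xy mm [-35.6 106.5] F [-6.54 -1.37  7.72] open 0.0148 grip 30.0
scene rod 162 angle -0.21778828970637426 z at 20: 176.77293602908796
```

>>> send_rows(targets=[[0, 0, 0, -0.002, 0], [0, 0, 0, -0.002, 0], [0, 0, 0, 0, 0]])

```text
time: 27.75
tool_pos: [0.6189, 0.0518, 0.1427]
tool_rot: [3.14, 0.001, 1.378]
contact_force: [-13.5, -2.1, 23.4]
opening: 0.0148
grip_force: 30.0
```

>>> send_rows(targets=[[0, 0, 0, -0.002, 0], [0, 0, 0, -0.002, 0], [0, 0, 0, 0, 0]])

```text
time: 28.05
tool_pos: [0.619, 0.0519, 0.1419]
tool_rot: [3.138, 0.0, 1.378]
contact_force: [-20.9, -2.1, 41.4]
opening: 0.0148
grip_force: 30.0
```

```bash
python3 - <<'E'
from h import *
st(); im,d,P=cloud("scene"); save("s4",im[170:310,230:400],4)
Q=P.reshape(-1,3); p=(Q[:,:2]-SEAT)@R(YAW)*1000; z=Q[:,2]*1000
m=(abs(p[:,1]-86)<7)&(z>130)&(z<230)
for lo in range(-50,80,12):
    k=m&(p[:,0]>=lo)&(p[:,0]<lo+12)
    if k.sum()>3: print(lo,k.sum(),np.percentile(z[k],[10,50,90]).round())
E
```

```text
t 28.05 tcp [0.619  0.0519 0.1419] close_axis -0.1925 seat xy mm [-35.5 106.7] F [-20.87  -2.07  41.36] open 0.0148 grip 30.0
-50 17 [215. 225. 228.]
-38 23 [168. 174. 177.]
-26 22 [167. 171. 173.]
-14 23 [163. 168. 172.]
-2 35 [165. 171. 228.]
10 26 [164. 168. 223.]
22 25 [163. 167. 225.]
34 23 [159. 165. 167.]
46 45 [162. 208. 222.]
58 19 [159. 164. 166.]
70 16 [162. 168. 172.]
```

View pics/s4.png

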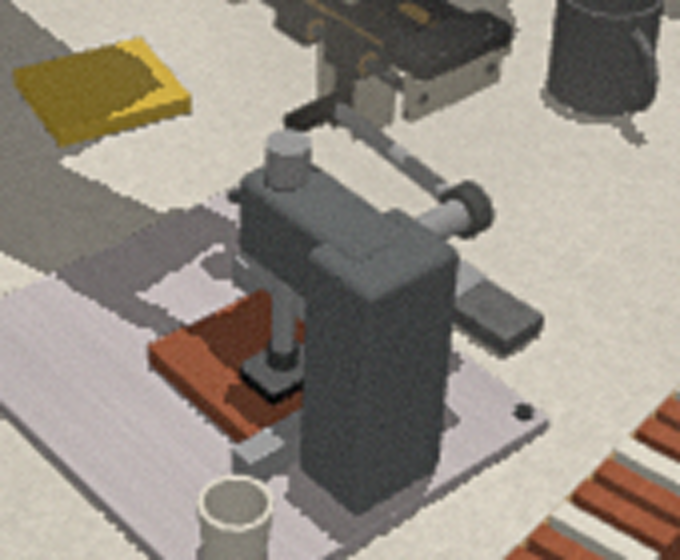

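The rise to 41 N shows the lever is at its lower stop, and the picture shows the foot on the tile (275,375) with the rod nearly level. Easing off and letting go.

>>> send_rows(targets=[[0, 0, 0, 0.003, 0], [0, 0, 0, 0.0015, 0], [0, 0, 0, 0, 0]])

```text
time: 28.4
tool_pos: [0.6188, 0.0518, 0.1424]
tool_rot: [3.14, 0.001, 1.378]
contact_force: [-11.1, -1.4, 19.0]
opening: 0.0155
grip_force: 30.0
```

>>> send_rows(targets=[[0.6, 0, 0, 0, 0], [0.6, 0, 0, 0, 0], [0.6, 0, 0, 0, 0], [0.6, 0, 0, 0, 0], [0.6, 0, 0, 0, 0]])

```text
time: 28.9
tool_pos: [0.6194, 0.0522, 0.1392]
tool_rot: [-3.141, -0.0, 1.378]
contact_force: [0.3, 0.3, -0.4]
opening: 0.0505
grip_force: 0.0
```

>>> send_rows(targets=[[0.6, 0, 0, 0.02, 0], [0.6, 0, 0, 0.04, 0], [0.6, 0, 0, 0.05, 0], [0.6, -0.02, 0, 0.05, 0], [0.6, -0.05, 0, 0, 0]])

```text
time: 29.4
tool_pos: [0.556, 0.0517, 0.303]
tool_rot: [3.125, -0.003, 1.377]
contact_force: [0.6, -0.1, 0.5]
opening: 0.0551
grip_force: 0.0
```

>>> send_rows(targets=[[0.6, -0.05, 0.03, 0, 0], [0.6, -0.05, 0.03, 0, 0], [0.6, -0.03, 0.04, 0, 0], [0.6, 0, 0.04, 0, 0], [0.6, 0, 0, 0, 0]])

```text
time: 29.9
tool_pos: [0.434, 0.1872, 0.2966]
tool_rot: [3.141, -0.002, 1.382]
contact_force: [1.1, 0.2, 0.4]
opening: 0.0549
grip_force: 0.0
```

```bash
python3 lev.py; python3 - <<'E'
from h import *
im=tile('scene'); save("s5",im[150:320,200:400],3.5); tile('top')
E
```

```text
t 29.9 tcp [0.434  0.1872 0.2966] close_axis -0.1883 seat xy mm [-242.9  204.3] F [1.1  0.19 0.43] open 0.0549 grip 0.0
scene rod 131 angle 0.009384604554211542 z at 20: 166.07058773742835
top rod 94 angle 0.02333796165339176 z at 20: 167.39731425113803
scene 634 range [[-52.3, -45.3], [49.1, 46.1]] [-1.3  1.9] [104.8  96.3] 0.18
top 612 range [[-52.8, -41.5], [50.0, 46.3]] [-0.9  2.4] [ 89.4 105.8] 89.7
```

View pics/s5.png

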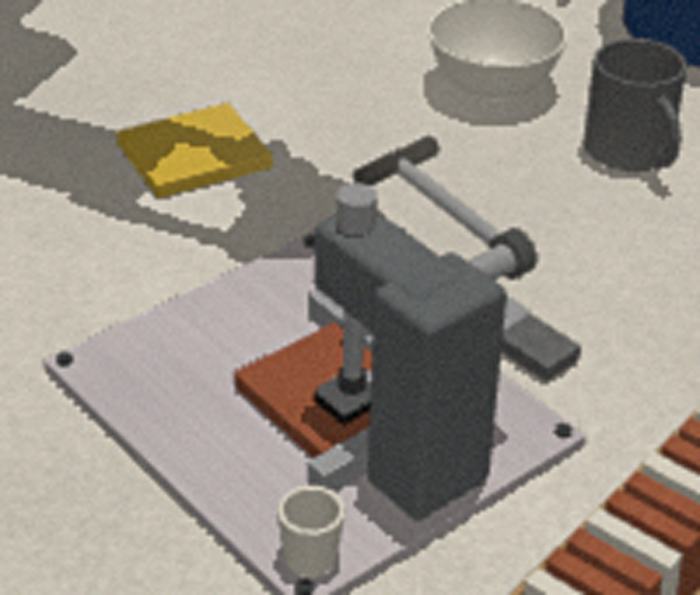

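The lever is down (angle about 0.01 to 0.02 rad, within measuring error of the stop). The foot clamps the tile at crop (345,400), the tile is square in the pocket, and the pot, bowl and mug are untouched. Handing in.

```bash
python3 -c "
from h import *
print(hand_in())"
```

```text
the job is handed in; nothing more can be done
None
```

The job is handed in: the tile is seated square against both fences and clamped under the foot, the lever is fully down, and nothing else was moved. The last push of the lever onto its lower stop peaked at 41 N, through the fingers gripping the bar.

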